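# Bring the open binder tin under the penetration needle

### The arm

A 7-joint arm with a two-finger parallel gripper is mounted at the origin on a cart in front of the work surface, level with it; the furniture and walls round the work are solid. World frame = base frame: x ahead of the robot, y to its left, z up, the work surface at z = 0. Lengths are in m, angles in rad, forces in N, time in s.
With the tool pointing down it reaches from about 0.425 to 0.975 m from the base axis. Payload 16.7 kg.
Tool frame: the origin (TCP) lies midway between the tips of the shut fingers; the grasp point (between the pads) lies 19 mm behind it; z points along the fingers, y is the line along which they close (so a half turn about z gives the same grasp; the last joint's range is limited). The gripper opens to 85 mm and grips with 20 to 120 N. Pads are 22 mm wide; open, the fingers measure 114 mm over their backs; the gripper's body (76 mm by 85 mm) begins 54 mm behind the grasp point. The pads swing forward as they close: fully open they stand 13 mm farther back than shut.
Start: joints at [-0.149, 0.426, 0.074, 1.606, -0.034, 1.111, -0.067], TCP at [0.675, -0, 0.231] pointing down, gripper open.
Joint ranges: [-2.85, 2.85], [-0.5, 2.14], [-1.23, 1.37], [0.21, 2.46], [-1.02, 4.16], [0.16, 2.05], [-2.73, 2.73]. Speed limits (rad/s): [1.89, 1.89, 2.39, 2.39, 3.01, 3.01, 3.01].

### API

Orientations are given as a rotation vector (axis times angle).
In Python, from rig import status, vision, job gives the robot as it stands. The module is installed in compiled form; this text tells all that it offers.
- The arm moves only by the tool play_rows, never from a script. Its argument "moves" is a list of rows, each a list of 6 numbers: the shift along the tool's x, y, z in cm, then the turn, a rotation vector about the tool's x, y, z in rad. In form: [[dx, dy, dz, wx, wy, wz], ...]. A call has 1 to 5 rows; each row is the pose to reach, as a shift and turn from the pose commanded when the call began, along the tool's axes at that moment; what a row does not reach only later rows make up. A row lasts 1/8 s, in which the tool goes at most 62.5 mm and 10.7 degrees, less where a joint would pass 70% of its speed; a pose out of reach is approached as far as the arm can. A call with a gripper value outside its range is refused whole. "gripper" is the opening, from 0 (shut) to 1 (fully open), set as the call begins (left out, the last holds). The fingers move at their own pace and stop on an object; "newtons" is the grip in N (left out, the last holds). Time passes only in rows, so rows that repeat a pose let the fingers close. It gives the time, the measured TCP pose, the force, the opening and the grip force at its end, in the units of the state.
- status.sense(): the state, without advancing time (a new reading comes with each control period).
- vision.grab_frame(name): name is "scene" or "side" or "wrist"; returns a dict with "img" (400x640x3 uint8, blue, green, red), "fovy" (degrees; the focal length in pixels is half the picture's height over the tangent of half this angle, whatever the lens; pixels are square), "cx", "cy" (the principal point, pixels), "extrinsics" (4x4, takes a point from camera to world coordinates); the wrist camera has in their place "hand_eye" (4x4, takes a point from camera to tool coordinates, whose origin is the TCP and whose axes are the flange's). Camera axes: x right, y down, z forward; pixel columns grow to the right and rows downward; lengths in m; the calibration is good to about 2 mm. A picture is of the moment at which its call begins: read the wrist's pose just before it. There is no depth.
- job.job_done(): hands the job in; it is judged then, once.
The state is a dict: "clock": time; "joint_positions": joint angles; "joint_velocities": joint speeds; "effort": joint torques, N m; "tool_pos": TCP position; "orientation": TCP orientation; "wrist_force": force on the tool from outside, world axes, zero at the start; "moment": the same for the moment, N m; "opening": opening from 0.0 (shut) to 1.0 (fully open); "grasp_force": force on a finger pad.
Only numpy, scipy, OpenCV 4.12 (cv2) and the standard library are available. Lean on these libraries where they do the work, as an engineer would, in place of code of your own. Each camera call takes 0.05 s, during which the arm holds its last target. There are 200 camera calls.

### The job

Turn the sample turntable by pushing one of its spokes with a fingertip, gently, without gripping it, and in whichever direction you like, until the middle of the open tin of black binder stands under the point of the needle. Leave it standing still there with all three tins in their pockets: do not touch or lift the tins, keep off the needle stand, and leave the other things on the bench as they are.

Things in the scene. Friction and masses are not known exactly. Their poses are not given: they have to be found in the camera images.
- needle_tip (a point): Point of the fixed steel needle, pointing down, 103 mm above the bench and 12 mm above the open tin's rim, 75 mm from the turntable's axis, on the circle of the tin centres. It hangs from a blue arm with a white dial gauge (170 to 252 mm above the bench) on a steel column on the far side.
- hub (a point): Centre of the turntable, on its vertical axis at the upper face of the aluminium disc (232 mm in diameter), 48 mm above the bench. Three pockets with 6 mm high rims hold tins, centres 75 mm from the axis, 120 degrees apart. It turns with the disc: x points along one pocket and one spoke, z up. The disc turns either way, needs about 1 N at a spoke, and stays where it is left.
- spoke_mid (a point): Place to push on one of six equal steel spokes: on its centre line, 138 mm from the axis, 64 mm above the bench. This is the spoke along the hub's x; the others follow every 60 degrees. Nothing below them but the bench.
- turntable (a joint): Angle of the turntable in rad, 0 at the start, positive counterclockwise seen from above.
- tin_open: The open aluminium tin filled with black binder, 71 mm in diameter, 42 mm high, loose in one pocket of the turntable, rim 90 mm above the bench; origin at the centre of its underside, z up.
- tin_lid_a: Closed aluminium tin with a lid, 66 mm in diameter, 40 mm high, loose in another pocket; origin at the centre of its underside. Not to be touched.
- tin_lid_b: Second closed aluminium tin, same as the other, in the third pocket; origin at the centre of its underside. Not to be touched.
- stand: Grey foot of the turntable with the needle stand, fixed: a round foot 176 mm in diameter under the disc, a 50 mm wide tongue, and a steel column 187 mm from the axis, 260 mm tall, with the arm and needle. Origin on the turntable's axis at bench height; x points from the axis to the column. Not to be touched.
- weight_500: Large brass weight, 45 mm across, 62 mm high, at the right; origin at the centre of its underside. Bystander.
- weight_200: Smaller brass weight, 35 mm across, 48 mm high, at the right; origin at the centre of its underside. Bystander.
- screwdriver: Screwdriver with red handle, 206 mm long, 27 mm thick, lying at the right; origin at the middle of its underside. Bystander.
- red_stopper: Dark red rubber stopper, 38 mm across, 28 mm high, at the right front; origin at the centre of its underside. Bystander.
- spokes: The six spokes, turning with the turntable: round rods 12 mm thick that leave the disc's edge and rise outward, from 49 mm above the bench (118 mm from the axis) to 77 mm (155 mm from the axis), ending in red balls 20 mm in diameter. Origin on the axis, 37 mm above the bench; a spoke every 60 degrees from x, z up.
Things that resemble listed ones, but are neither listed nor needed, are in the scene too. Leave any pink look-alike of the tin_open alone.

How it is judged:
On the way:
1. the turntable is turned by a finger pushing on a spoke (contact force between the fingers and spokes above 0.2 N and (value of joint turntable above 0.1 rad or value of joint turntable below -0.1 rad)), for 0.02 s.
At the end, for the whole second after the job is handed in: The centre of the open tin is within 10 mm (seen from above) of the needle's point, the turntable is at rest (under 0.02 rad/s), all three tins stand upright in their pockets (65 to 85 mm from the axis, underside below 53 mm), and no bystander has moved 20 mm (horizontal distance between tin_open and needle_tip below 0.01 m and velocity of joint turntable between -0.02 and 0.02 rad/s and horizontal distance between tin_open and hub between 0.065 and 0.085 m and horizontal distance between tin_lid_a and hub between 0.065 and 0.085 m and horizontal distance between tin_lid_b and hub between 0.065 and 0.085 m and height (world z) of each of tin_open, tin_lid_a, tin_lid_b below 0.053 m and angle between each of tin_open, tin_lid_a, tin_lid_b's own z axis and vertical below 0.1 rad and distance of each of weight_500, weight_200, screwdriver, red_stopper from where it was at the start of the episode below 0.02 m); the robot touches nothing.
It fails at once if a tin is touched by the robot (contact force between any of the fingers, the arm and tin_open above 0.5 N or contact force between any of the fingers, the arm and tin_lid_a above 0.5 N or contact force between any of the fingers, the arm and tin_lid_b above 0.5 N).
It fails at once if a tin is lifted, tipped or leaves its pocket (height (world z) of any of tin_open, tin_lid_a, tin_lid_b above 0.058 m or angle between any of tin_open, tin_lid_a, tin_lid_b's own z axis and vertical above 0.25 rad or horizontal distance between any of tin_open, tin_lid_a, tin_lid_b and hub above 0.09 m).
It fails at once if the turntable is handled roughly: a spoke gripped or pushed with more than 15 N, or spun faster than 2 rad/s (contact force between the fingers and spokes above 15 N or velocity of joint turntable above 2 rad/s or velocity of joint turntable below -2 rad/s).
It fails at once if the needle stand is pushed with more than 2 N (contact force between any of the fingers, the arm and stand above 2 N).
It fails at once if a bystander is moved by 20 mm or more (distance of any of weight_500, weight_200, screwdriver, red_stopper from where it was at the start of the episode above 0.02 m).
It also fails if it takes over 48 s, if anything falls off the work surface, if the arm or the gripper's body presses on something with over 40 N, if the wrist force passes 120 N, or if a joint passes its speed limit or range.

## Working session

There is one attempt and no reset: what is moved stays moved. The work goes in short steps, Python scripts to look and compute and a tool call to move; the robot and the scene stay as the last step left them, time stands still between calls to the robot, and variables do not carry over. Pictures are saved under pics/ and viewed, at most 10 in all, crops included, and the job is handed in when it is done.

Besides the shell and the picture viewer there is one more tool, called as a command line: name --pt "numbers of a row" for each row, then --argument value for the rest. play_rows: Moves the arm, as the interface text tells. Its arguments: {"type":"object","properties":{"moves":{"type":"array"},"gripper":{"type":"number"},"newtons":{"type":"number"}},"required":["moves"]}

```bash
mkdir -p pics
cat > h.py <<'E'
import numpy as np, cv2
from rig import status, vision, job
def grab(name, fn=None):
    s=status.sense(); f=vision.grab_frame(name)
    if fn: cv2.imwrite('pics/'+fn,f['img'])
    return s,f
def cam(f,s=None):
    fl=f['img'].shape[0]/2/np.tan(np.radians(f['fovy'])/2)
    if 'extrinsics' in f: T=np.array(f['extrinsics'])
    else:
        W=np.eye(4);W[:3,:3]=cv2.Rodrigues(np.array(s['orientation'],float))[0];W[:3,3]=s['tool_pos'];T=W@np.array(f['hand_eye'])
    return fl,f['cx'],f['cy'],T
def plane(c,u,v,z):
    fl,cx,cy,T=c; d=T[:3,:3]@np.array([(u-cx)/fl,(v-cy)/fl,1]); o=T[:3,3]
    return o+d*(z-o[2])/d[2]
def proj(c,p):
    fl,cx,cy,T=c; q=T[:3,:3].T@(np.array(p)-T[:3,3]); return cx+fl*q[0]/q[2],cy+fl*q[1]/q[2]
E
python3 - <<'E'
from h import *
import pickle
d={}
for n in('scene','side','wrist'):
    s,f=grab(n,n+'0.png'); d[n]=cam(f,s)
    print(n,f['fovy'],d[n][3].round(3).tolist())
pickle.dump(d,open('c0.pkl','wb'))
print(s['tool_pos'],s['orientation'],s['clock'])
a=cv2.imread('pics/scene0.png');b=cv2.imread('pics/side0.png')
E
```

```text
scene 50.40009967210109 [[-0.838, -0.316, 0.445, 0.106], [-0.546, 0.467, -0.696, 0.683], [0.012, -0.826, -0.564, 0.651], [0.0, 0.0, 0.0, 1.0]]
side 42.938364274617726 [[-0.936, -0.178, 0.305, 0.206], [-0.353, 0.511, -0.784, 0.833], [-0.016, -0.841, -0.541, 0.708], [0.0, 0.0, 0.0, 1.0]]
wrist 69.06474722866801 [[1.0, 0.001, -0.001, 0.674], [0.0, -0.96, -0.279, 0.07], [-0.001, 0.279, -0.96, 0.374], [0.0, 0.0, 0.0, 1.0]]
[ 6.74641316e-01 -2.80073253e-05  2.30692630e-01] [-2.22093455e+00 -2.22090602e+00  1.36093453e-03] 0.1
```

View pics/scene0.png

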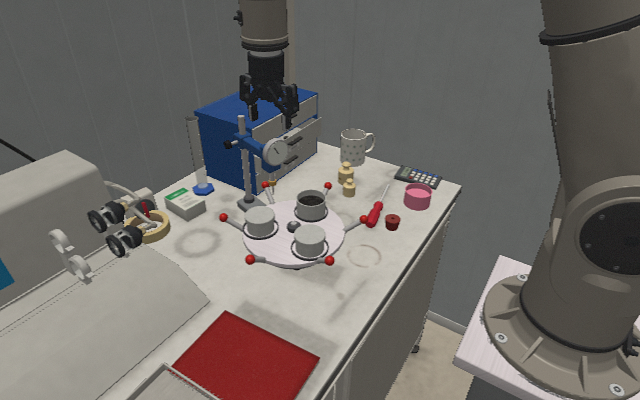

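View pics/side0.png

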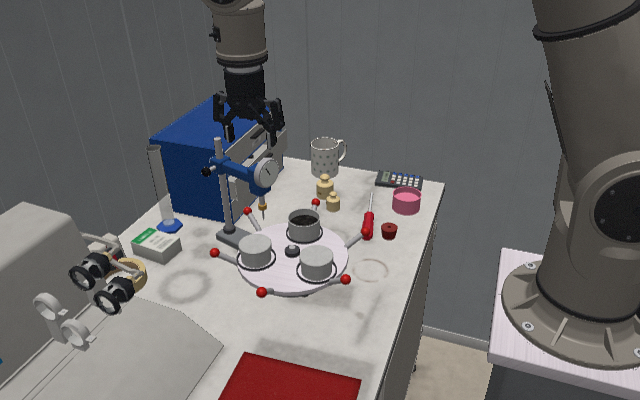

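View pics/wrist0.png

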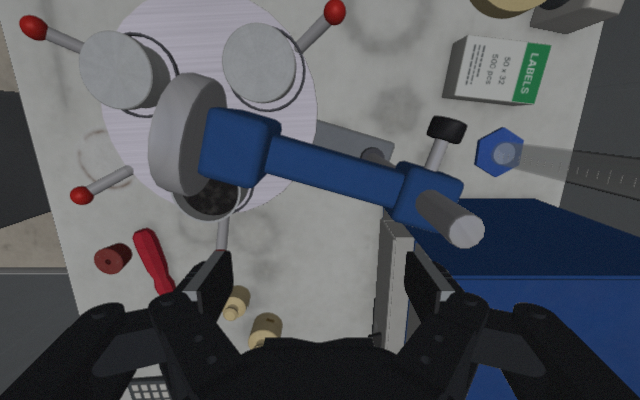

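Scene: the open tin of black binder is at (311,205), lidded tins at (261,221) and (309,242), the pink look-alike at (418,196) (rejected: pink and not on the turntable). The side view shows the needle tip near (263,219), and the red balls are visible in all the views.

Run:
```python
from h import *
import pickle
from scipy.optimize import least_squares
d=pickle.load(open('c0.pkl','rb'))
def reds(n):
    im=cv2.imread(f'pics/{n}0.png').astype(int); b,g,r=im[...,0],im[...,1],im[...,2]
    m=((r>130)&(g<70)&(b<70)).astype('uint8')
    k,_,st,ce=cv2.connectedComponentsWithStats(m)
    return [(ce[i].round(1).tolist(),int(st[i,4]),plane(d[n],*ce[i],0.077).round(3).tolist()) for i in range(1,k) if 15<st[i,4]<1500]
P=[]
for n in d:
    print(n)
    for x in reds(n): print(x)
for n,b in (('scene',(225,170,105,100)),('side',(205,150,160,150))):
    x,y,w,h=b; im=cv2.imread(f'pics/{n}0.png')[y:y+h,x:x+w]
    cv2.imwrite(f'pics/{n}c.png',cv2.resize(im,None,fx=4,fy=4,interpolation=cv2.INTER_CUBIC))
a=cv2.imread('pics/scenec.png');b=cv2.imread('pics/sidec.png')
H=600;c=np.zeros((600,1060+0,3),'uint8')
```

```text
scene
([264.5, 183.3], 23, [0.703, -0.001, 0.077])
([327.6, 184.3], 22, [0.569, -0.086, 0.077])
([372.9, 213.2], 214, [0.419, -0.04, 0.077])
([222.8, 215.6], 28, [0.695, 0.157, 0.077])
([249.4, 257.7], 43, [0.555, 0.229, 0.077])
([328.9, 258.8], 45, [0.423, 0.144, 0.077])
([207.7, 342.2], 28, [0.481, 0.416, 0.077])
([200.7, 378.3], 39, [0.444, 0.467, 0.077])
side
([315.0, 200.6], 25, [0.567, -0.087, 0.077])
([246.6, 209.1], 29, [0.7, -0.003, 0.077])
([367.8, 223.0], 202, [0.428, -0.041, 0.077])
([213.7, 250.7], 40, [0.693, 0.155, 0.077])
([345.0, 277.3], 48, [0.42, 0.142, 0.077])
([260.6, 290.2], 54, [0.553, 0.227, 0.077])
([285.1, 369.7], 17, [0.441, 0.374, 0.077])
([293.4, 371.4], 20, [0.427, 0.373, 0.077])
([295.8, 378.0], 46, [0.419, 0.382, 0.077])
([287.4, 389.7], 39, [0.423, 0.406, 0.077])
([298.0, 393.7], 48, [0.406, 0.406, 0.077])
wrist
([335.0, 8.1], 60, [0.689, 0.164, 0.077])
([28.3, 24.4], 42, [0.412, 0.151, 0.077])
([76.7, 195.7], 45, [0.419, -0.009, 0.077])
([137.8, 239.7], 30, [0.475, -0.059, 0.077])
([145.1, 256.2], 23, [0.479, -0.079, 0.077])
([158.2, 284.2], 90, [0.489, -0.115, 0.077])
```

View pics/sidec.png

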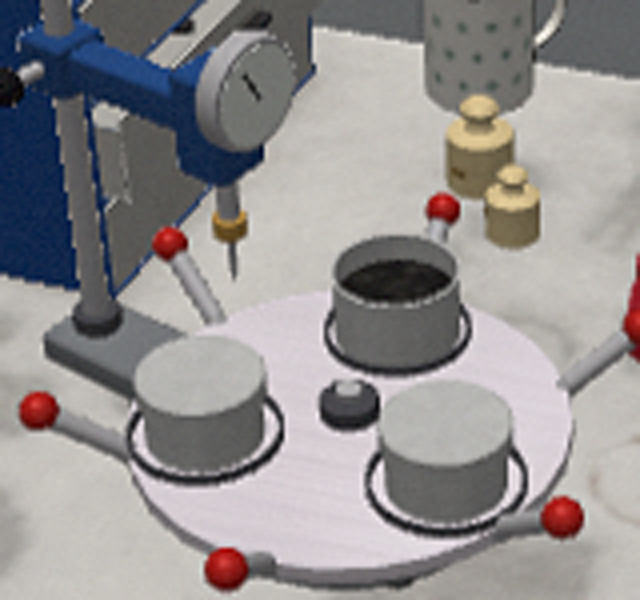

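The crop shows the open tin (rim centre ≈(304,216) in the full frame), the needle tip (≈(263.4,219.6)), the hub knob and six spokes. It confirms the tin with black binder on the disc.

Run:
```python
from h import *
import pickle
from scipy.optimize import least_squares
d=pickle.load(open('c0.pkl','rb'))
B=np.array([(.7,-.002),(.568,-.087),(.42,-.006),(.421,.143),(.554,.228),(.693,.157)])
def f(p): 
    a=p[3]-np.arange(6)*np.pi/3
    return (p[:2]+p[2]*np.c_[np.cos(a),np.sin(a)]-B).ravel()
p=least_squares(f,[.56,.07,.16,-.5]).x
print('centre',p[:2],'R',p[2],'ang A',np.degrees(p[3]),'res',f(p).round(4))
n=plane(d['side'],263.4,219.6,.103)[:2]-p[:2]; print('needle',n+p[:2],np.hypot(*n),np.degrees(np.arctan2(n[1],n[0])))
t=plane(d['side'],304,215.5,.09)[:2]-p[:2]; print('tin',t+p[:2],np.hypot(*t),np.degrees(np.arctan2(t[1],t[0])))
for z in (0.103,):
  print('needle proj in scene',proj(d['scene'],[*(n+p[:2]),z]))
c=plane(d['side'],205+97/4,150+318/4,.03)-[*p[:2],0]; print('column dir',c,np.hypot(*c[:2]),np.degrees(np.arctan2(c[1],c[0])))
s=status.sense(); print(s['opening'])
```

```text
centre [0.55933333 0.07216667] R 0.15793442376308597 ang A -28.029192875271136 res [-0.0013 -0.0001 -0.0032  0.0013  0.0054 -0.0055 -0.0011  0.0034 -0.0001
  0.002   0.0003 -0.0012]
needle [0.62824246 0.055372  ] 0.07092622096389706 -13.697203272862644
tin [ 0.56105324 -0.00459862] 0.0767845494253808 -88.71651423150523
needle proj in scene (np.float64(273.709233872165), np.float64(194.41069998352847))
column dir [ 0.17648378 -0.04861975  0.03      ] 0.18305847282788656 -15.402421094462479
0.9992772466481538
```

View pics/scenec.png

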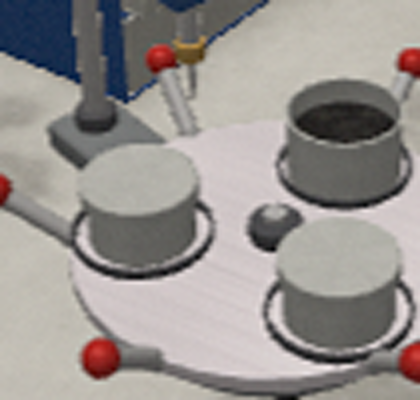

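The scene crop agrees with the needle projection (≈(273,194)). The axis is at (0.559,0.072), the tin at −89° and the needle at −14°, so I need about +74°. I'll push the tin-free spoke at 92° counterclockwise from the left side. First I shut the fingers and go up and over.

play_rows --pt "0 0 -5 0 0 0" --pt "0 0 -8 0 0 0" --pt "5 -2 -8 0 0 -0.17" --pt "10 -4 -8 0 0 -0.34" --pt "15 -6 -8 0 0 -0.5" --gripper 0 --newtons 20

```text
clock: 0.78
tool_pos: [0.6141, 0.1514, 0.3112]
orientation: [-1.596, -2.706, 0.0]
wrist_force: [0.1, 0.2, 0.0]
opening: 0.001
grasp_force: 0.0
```

play_rows --pt "6.1 1.8 0 0 0 0" --pt "6.1 1.8 6 0 0 0" --pt "6.1 1.8 12 0 0 0" --pt "6.1 1.8 17 0 0 0" --pt "6.1 1.8 20 0 0 0"

```text
clock: 1.4
tool_pos: [0.6003, 0.2117, 0.1084]
orientation: [-1.602, -2.7, 0.004]
wrist_force: [0.3, -0.2, -0.1]
opening: -0.001
grasp_force: 0.0
```

```bash
cat > rel.py <<'E'
import sys
from h import *
# world target x y z -> tool shift in cm
s=status.sense(); R=cv2.Rodrigues(np.array(s['orientation'],float))[0]
print(s['clock'],s['tool_pos'])
C=np.array([.559,.072])
for a in sys.argv[1:]:
    ang,r,z=map(float,a.split(',')); q=[*(C+r*np.array([np.cos(np.radians(ang)),np.sin(np.radians(ang))])),z]
    print(a,np.round(q,3),np.round(100*R.T@(q-s['tool_pos']),2))
E
python3 rel.py 73,.147,.052 80,.143,.052 85,.141,.052
python3 - <<'E'
from h import *
grab('side','side1.png')
E
```

```text
1.4 [0.6002628  0.21166577 0.10841341]
73,.147,.052 [0.602 0.213 0.052] [-0.    0.21  5.64]
80,.143,.052 [0.584 0.213 0.052] [ 0.89 -1.37  5.65]
85,.141,.052 [0.571 0.212 0.052] [ 1.46 -2.49  5.65]
```

View pics/side1.png

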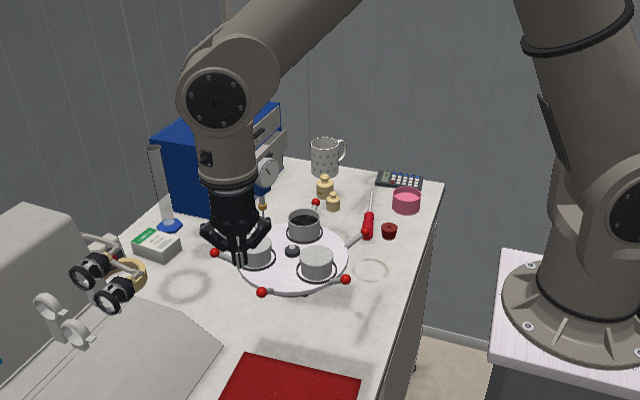

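The shut fingers hover between the spokes at 32° and 92°, clear of the lidded tin. I'll descend and close in slowly.

play_rows --pt "0 0.2 3 0 0 0" --pt "0 0.2 5.6 0 0 0" --pt "0.5 -0.6 5.6 0 0 0" --pt "0.9 -1.4 5.6 0 0 0" --pt "1.1 -1.7 5.6 0 0 0"

```text
clock: 2.08
tool_pos: [0.5812, 0.214, 0.0568]
orientation: [1.602, 2.701, 0.002]
wrist_force: [0.1, 0.6, -0.3]
opening: -0.001
grasp_force: 0.0
```

```bash
python3 rel.py 84,.140,.052 88,.14,.052 92,.14,.052 96,.14,.052 100,.14,.052
```

```text
2.075 [0.58117939 0.21400568 0.05683802]
84,.140,.052 [0.574 0.211 0.052] [ 0.12 -0.8   0.48]
88,.14,.052 [0.564 0.212 0.052] [ 0.65 -1.62  0.48]
92,.14,.052 [0.554 0.212 0.052] [ 1.11 -2.48  0.48]
96,.14,.052 [0.544 0.211 0.052] [ 1.52 -3.36  0.48]
100,.14,.052 [0.535 0.21  0.052] [ 1.87 -4.28  0.48]
```

play_rows --pt "0.1 -0.6 0 0 0 0" --pt "0.4 -1.2 0 0 0 0" --pt "0.8 -1.9 0 0 0 0" --pt "1.1 -2.5 0 0 0 0" --pt "1.5 -3.3 0 0 0 0"

```text
clock: 2.7
tool_pos: [0.5448, 0.2109, 0.0553]
orientation: [1.603, 2.702, 0.0]
wrist_force: [1.6, -1.5, 0.9]
opening: 0.002
grasp_force: 0.9
```

```bash
python3 rel.py 95,.140,.052 99,.14,.052 103,.14,.052 107,.14,.052 111,.14,.052 115,.14,.052
```

```text
2.7 [0.54481935 0.21088145 0.0553333 ]
95,.140,.052 [0.547 0.211 0.052] [-0.04  0.2   0.33]
99,.14,.052 [0.537 0.21  0.052] [ 0.32 -0.71  0.33]
103,.14,.052 [0.528 0.208 0.052] [ 0.61 -1.64  0.33]
107,.14,.052 [0.518 0.206 0.052] [ 0.84 -2.59  0.33]
111,.14,.052 [0.509 0.203 0.052] [ 1.01 -3.55  0.33]
115,.14,.052 [0.5   0.199 0.052] [ 1.1  -4.52  0.33]
```

play_rows --pt "0.3 -0.7 0.1 0 0 0" --pt "0.6 -1.6 0.2 0 0 0" --pt "0.8 -2.6 0.3 0 0 0" --pt "1.0 -3.5 0.3 0 0 0" --pt "1.1 -4.5 0.3 0 0 0"

```text
clock: 3.32
tool_pos: [0.4998, 0.1989, 0.0523]
orientation: [-1.603, -2.702, -0.0]
wrist_force: [1.3, -0.6, 0.4]
opening: 0.0
grasp_force: 0.6
```

```bash
python3 rel.py 119,.14,.052 123,.14,.052 127,.14,.052 131,.14,.052 135,.14,.052
```

```text
3.325 [0.49977505 0.19890451 0.05230701]
119,.14,.052 [0.491 0.194 0.052] [ 0.02 -0.97  0.03]
123,.14,.052 [0.483 0.189 0.052] [-0.02 -1.95  0.03]
127,.14,.052 [0.475 0.184 0.052] [-0.12 -2.92  0.03]
131,.14,.052 [0.467 0.178 0.052] [-0.3  -3.88  0.03]
135,.14,.052 [0.46  0.171 0.052] [-0.54 -4.83  0.03]
```

play_rows --pt "0 -1.0 0 0 0 0" --pt "0 -1.9 0 0 0 0" --pt "-0.1 -2.9 0 0 0 0" --pt "-0.3 -3.9 0 0 0 0" --pt "-0.5 -4.8 0 0 0 0"

```text
clock: 3.95
tool_pos: [0.4602, 0.1712, 0.0524]
orientation: [-1.603, -2.702, -0.0]
wrist_force: [0.7, 0.7, 0.5]
opening: 0.001
grasp_force: 0.7
```

```bash
python3 rel.py 138,.14,.052 141,.14,.052 144,.14,.052 147,.14,.052 149,.14,.052
python3 - <<'E'
from h import *
s,f=grab('side','side2.png');c=cam(f)
im=f['img'].astype(int);b,g,r=im[...,0],im[...,1],im[...,2]
k,_,st,ce=cv2.connectedComponentsWithStats(((r>130)&(g<70)&(b<70)).astype('uint8'))
for i in range(1,k):
    p=plane(c,*ce[i],.077)[:2]-[.559,.072]
    if st[i,4]>12 and .14<np.hypot(*p)<.175: print(ce[i].round(1),st[i,4],np.hypot(*p).round(3),np.degrees(np.arctan2(p[1],p[0])).round(1))
E
```

```text
3.95 [0.4602201  0.17121023 0.05235733]
138,.14,.052 [0.455 0.166 0.052] [-0.23 -0.73  0.04]
141,.14,.052 [0.45  0.16  0.052] [-0.49 -1.41  0.04]
144,.14,.052 [0.446 0.154 0.052] [-0.79 -2.08  0.04]
147,.14,.052 [0.442 0.148 0.052] [-1.12 -2.74  0.04]
149,.14,.052 [0.439 0.144 0.052] [-1.36 -3.16  0.04]
[254.7 206. ] 26 0.16 -35.5
[367.6 225.5] 256 0.169 -142.0
[214.  244.5] 41 0.158 24.1
[335.8 282.6] 59 0.156 144.7
[250.1 287.6] 56 0.156 84.4
```

play_rows --pt "-0.2 -0.7 0 0 0 0" --pt "-0.5 -1.4 0 0 0 0" --pt "-0.8 -2.1 0 0 0 0" --pt "-1.1 -2.7 0 0 0 0" --pt "-1.4 -3.2 0 0 0 0"

```text
clock: 4.62
tool_pos: [0.4391, 0.1437, 0.0523]
orientation: [-1.603, -2.702, 0.0]
wrist_force: [1.4, 1.4, -0.6]
opening: -0.001
grasp_force: 0.5
```

```bash
cat > look.py <<'E'
import sys
from h import *
for n in ('side','scene'):
    s,f=grab(n,n+sys.argv[1]+'.png');c=cam(f)
    im=f['img'].astype(int);b,g,r=im[...,0],im[...,1],im[...,2]
    k,_,st,ce=cv2.connectedComponentsWithStats(((r>130)&(g<70)&(b<70)).astype('uint8'))
    for i in range(1,k):
        p=plane(c,*ce[i],.077)[:2]-[.559,.072]
        if st[i,4]>12 and .14<np.hypot(*p)<.175: print(n,st[i,4],np.hypot(*p).round(3),np.degrees(np.arctan2(p[1],p[0])).round(1))
    u,v=map(int,proj(c,[.63,.053,.09])); cv2.imwrite(f'pics/{n}{sys.argv[1]}c.png',cv2.resize(f['img'][v-45:v+45,u-45:u+55],None,fx=5,fy=5,interpolation=cv2.INTER_CUBIC)); print(u-45,v-45)
E
python3 look.py 3; python3 rel.py 150,.14,.052 152,.14,.052 154,.14,.052 156,.14,.052 158,.14,.052
```

```text
side 16 0.157 -79.3
side 33 0.159 -21.1
side 228 0.171 -139.9
side 41 0.158 38.7
side 52 0.157 159.5
side 60 0.156 99.1
218 178
scene 24 0.16 -19.4
scene 30 0.155 -139.5
scene 31 0.159 39.4
scene 43 0.155 159.5
scene 49 0.157 98.9
228 153
4.725 [0.43882618 0.14333733 0.05225063]
150,.14,.052 [0.438 0.142 0.052] [-0.07 -0.16  0.03]
152,.14,.052 [0.435 0.138 0.052] [-0.33 -0.57  0.03]
154,.14,.052 [0.433 0.133 0.052] [-0.6  -0.97  0.03]
156,.14,.052 [0.431 0.129 0.052] [-0.89 -1.37  0.03]
158,.14,.052 [0.429 0.124 0.052] [-1.2  -1.75  0.03]
```

View pics/side3c.png

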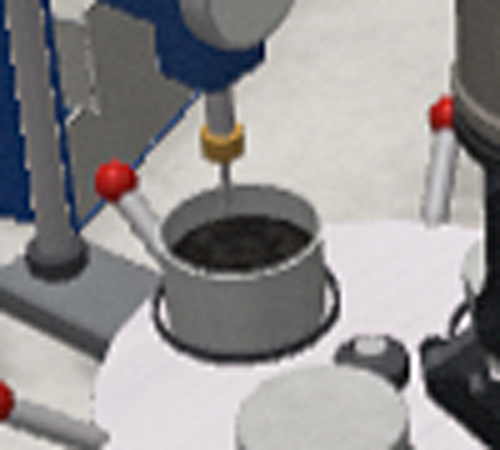

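The tin is nearly there: rim centre ≈(266,224) against the needle tip ≈(263.6,219.4) in the full frame. About 6.5° remain, so I push slowly.

play_rows --pt "-0.2 -0.3 0 0 0 0" --pt "-0.4 -0.6 0 0 0 0" --pt "-0.6 -0.9 0 0 0 0" --pt "-0.75 -1.15 0 0 0 0" --pt "-0.8 -1.25 0 0 0 0"

```text
clock: 5.35
tool_pos: [0.4321, 0.1309, 0.0523]
orientation: [-1.603, -2.702, 0.0]
wrist_force: [0.7, 0.1, -0.3]
opening: -0.001
grasp_force: 0.4
```

```bash
python3 look.py 4; python3 rel.py 156,.14,.052 158,.14,.052 150,.147,.052
python3 - <<'E'
from h import *
a=cv2.imread('pics/side4c.png');b=cv2.imread('pics/scene4c.png')
cv2.imwrite('pics/both4.png',cv2.resize(np.hstack([a[:,:400],b[:,:400]]),(800,450)))
E
```

```text
side 27 0.16 -74.6
side 198 0.174 -139.4
side 31 0.159 -15.2
side 42 0.157 44.9
side 43 0.157 165.4
side 58 0.156 105.1
218 178
scene 27 0.161 -14.0
scene 32 0.155 -134.0
scene 36 0.16 44.9
scene 38 0.156 164.7
scene 48 0.157 104.4
228 153
5.45 [0.43207887 0.13092503 0.05230253]
156,.14,.052 [0.431 0.129 0.052] [-0.13 -0.18  0.03]
158,.14,.052 [0.429 0.124 0.052] [-0.43 -0.56  0.03]
150,.147,.052 [0.432 0.145 0.052] [1.3  0.66 0.03]
```

View pics/both4.png

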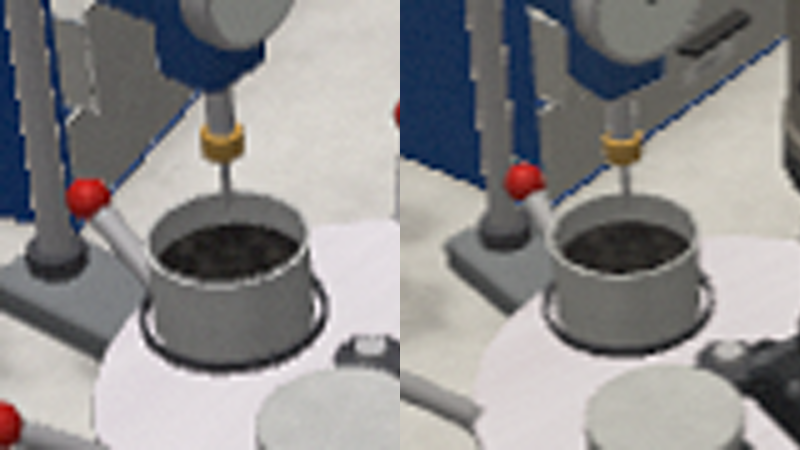

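Run:
```python
from h import *
import pickle
d=pickle.load(open('c0.pkl','rb'))
for n,a,b in(('side',(263.6,219.4),(263.6,225.8)),('scene',(273.2,193.2),(272.7,200.2))):
    for w,p,z in (('needle',a,.103),('tin',b,.09)):
        q=plane(d[n],*p,z)[:2]; e=q-[.559,.072]; print(n,w,q.round(4),np.hypot(*e).round(4),np.degrees(np.arctan2(e[1],e[0])).round(1))
```

```text
side needle [0.6282 0.0546] 0.0713 -14.1
side tin [0.6269 0.0593] 0.0691 -10.6
scene needle [0.6323 0.0521] 0.076 -15.2
scene tin [0.6278 0.0607] 0.0697 -9.3
```

Run:
```python
from h import *
import pickle
d=pickle.load(open('c0.pkl','rb'))
for n in('side','scene'):
  for k,ang in((0,-88),(3,-20.8),(4,-15)):
    im=cv2.imread(f'pics/{n}{k}.png'); c=d[n]
    a=np.radians(ang); p=[.559+.075*np.cos(a),.072+.075*np.sin(a),.082]
    u,v=proj(c,p); m=np.zeros(im.shape[:2],'uint8')
    cv2.circle(m,(int(u),int(v)),17,1,-1)
    m&=(im.max(2)<75).astype('uint8')
    K,_,st,ce=cv2.connectedComponentsWithStats(m); i=1+np.argmax(st[1:,4])
    print(n,k,'exp',np.round((u,v),1),'dark',ce[i].round(1),st[i],end=' ')
    for z in(.075,.08):
        q=plane(c,*ce[i],z)[:2]-[.559,.072]; print(z,np.hypot(*q).round(4),np.degrees(np.arctan2(q[1],q[0])).round(1),end=' ')
    print()
a=[]
for n,o in(('side',(218,178)),('scene',(228,153))):
    im=cv2.imread(f'pics/{n}4c.png')
    for ang,col in((-15,(0,255,0)),(-10,(0,0,255))):
        r=np.radians(ang);t=np.linspace(0,2*np.pi,60)
        pts=[proj(d[n],[.559+.075*np.cos(r)+.0355*np.cos(x),.072+.075*np.sin(r)+.0355*np.sin(x),.09]) for x in t]
        cv2.polylines(im,[((np.array(pts)-o+.5)*5).astype(int)],True,col,1)
    a.append(im[:,:400])
cv2.imwrite('pics/ov.png',np.hstack(a))
```

```text
side 0 exp [303.6 218.9] dark [303.6 219.8] [290 215  28  11 219] 0.075 0.0811 -86.2 0.08 0.0743 -88.1 
side 3 exp [265.8 225.1] dark [265.8 226.1] [252 221  29  11 232] 0.075 0.0799 -23.6 0.08 0.0744 -20.2 
side 4 exp [263.3 226.7] dark [263.2 227.9] [250 223  28  11 233] 0.075 0.0793 -17.7 0.08 0.0743 -13.9 
scene 0 exp [311.8 199.2] dark [310.6 200.1] [299 195  25  11 191] 0.075 0.0793 -83.7 0.08 0.0729 -86.3 
scene 3 exp [276.5 199.7] dark [275.  200.8] [263 196  25  11 189] 0.075 0.0819 -20.7 0.08 0.0757 -18.0 
scene 4 exp [273.8 200.9] dark [272.5 201.9] [260 197  26  11 194] 0.075 0.0817 -15.7 0.08 0.0759 -12.6
```

View pics/ov.png

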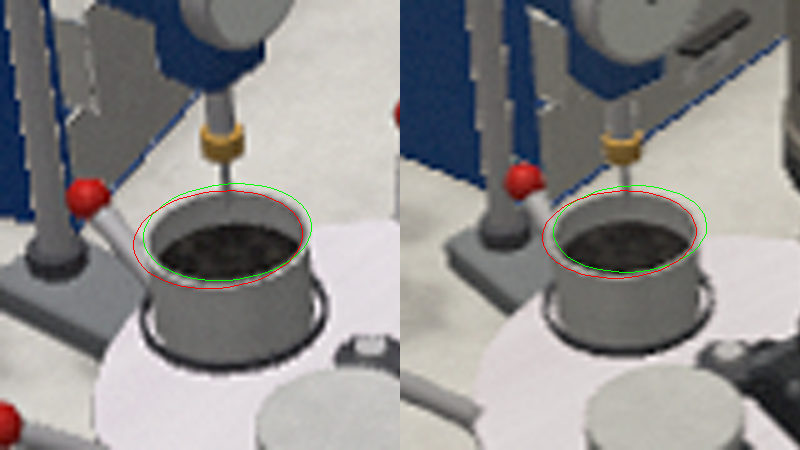

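The green ring (−15°) fits the rim to a few mm, and the ball angles put the tin at −14.8° against the needle at −14° to −16°. I'll back off, rise, and check from the wrist camera.

play_rows --pt "0.6 0.6 0 0 0 0" --pt "1.2 1.4 0 0 0 0" --pt "1.2 1.4 -6 0 0 0" --pt "1.2 1.4 -12 0 0 0" --pt "1.5 4 -17 0 0 0"

```text
clock: 6.08
tool_pos: [0.4598, 0.1636, 0.2249]
orientation: [1.603, 2.701, 0.001]
wrist_force: [0.5, 1.1, -1.0]
opening: 0.004
grasp_force: 0.0
```

play_rows --pt "0 2.3 -2 0 0 0" --pt "0.3 4.6 -3 0 0 0" --pt "0.3 4.6 -3 0 0 0" --pt "0.3 4.6 -3 0 0 0"

```text
clock: 6.58
tool_pos: [0.4985, 0.1882, 0.2517]
orientation: [-1.602, -2.702, 0.001]
wrist_force: [-0.4, 0.4, -0.5]
opening: -0.001
grasp_force: 0.0
```

```bash
python3 look.py 5
python3 - <<'E'
from h import *
import pickle
s,f=grab('wrist','wrist5.png'); c=cam(f,s); print(s['tool_pos']); pickle.dump(c,open('c5.pkl','wb'))
u,v=proj(c,[.63,.053,.095]); print(u,v)
u0,v0=max(0,int(u)-60),max(0,int(v)-60); print('crop',u0,v0)
im=f['img'][v0:v0+110,u0:u0+130]
cv2.imwrite('pics/w5c.png',cv2.resize(im,None,fx=5,fy=5,interpolation=cv2.INTER_CUBIC));
E
```

```text
side 219 0.171 -140.2
side 30 0.159 -15.2
side 34 0.158 -134.1
side 39 0.157 44.8
side 47 0.156 165.7
side 54 0.156 105.2
218 178
scene 20 0.158 -73.4
scene 25 0.161 -14.3
scene 29 0.155 -133.8
scene 33 0.159 44.6
scene 42 0.154 165.0
scene 45 0.157 104.2
228 153
[0.49841488 0.18783356 0.25183729]
360.2311112172029 331.0634185627994
crop 300 271
```

View pics/w5c.png

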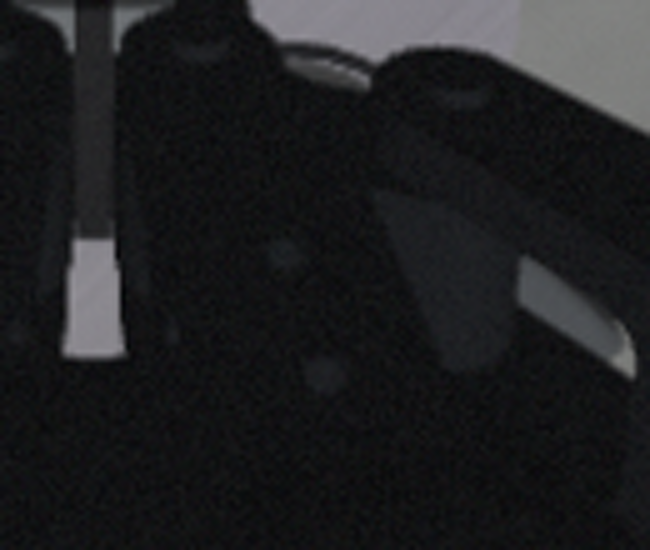

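The gripper itself hides the tin in this view; the turntable is at rest after release (−14.8°). I'll finish the check numerically on the side and scene images.

Run:
```python
from h import *
import pickle
from scipy.ndimage import map_coordinates
from scipy.optimize import minimize
d=pickle.load(open('c0.pkl','rb'))
for n,u0 in(('side',263),('scene',273)):
    g=cv2.imread(f'pics/{n}0.png').astype(float).mean(2); v0=214 if n=='side' else 188
    print(n);print(g[v0:v0+10,u0-4:u0+5].round().astype(int))
t=np.linspace(0,2*np.pi,120,endpoint=False)
for n in('side','scene'):
  for k,a in((0,-88),(5,-14.8)):
    g=cv2.GaussianBlur(cv2.imread(f'pics/{n}{k}.png').astype(float).mean(2),(0,0),.7)
    def ring(x,y,r): 
        P=np.array([proj(d[n],[x+r*np.cos(q),y+r*np.sin(q),.09]) for q in t]); return map_coordinates(g,[P[:,1],P[:,0]],order=1)
    # bright thin rim: ring brighter than inside and different outside
    x0,y0=.559+.075*np.cos(np.radians(a)),.072+.075*np.sin(np.radians(a))
    best=max(((ring(x0+i*.001,y0+j*.001,.0345)-ring(x0+i*.001,y0+j*.001,.031)).mean(),i,j) for i in range(-9,10) for j in range(-9,10))
    e=np.array([x0+best[1]*.001-.559,y0+best[2]*.001-.072]);print(n,k,best,(e+[.559,.072]).round(4),np.hypot(*e).round(4),np.degrees(np.arctan2(e[1],e[0])).round(1))
```

```text
side
[[198 201 203 118  71 167 200 199 198]
 [196 199 206 125  73 165 204 201 200]
 [196 197 203 148  75 164 201 199 198]
 [199 197 199 155  74 164 197 197 195]
 [196 196 197 200  84 167 199 199 197]
 [198 198 195 199 121 198 197 195 195]
 [197 196 197 198 171 197 193 196 197]
 [199 198 200 198 199 197 198 198 196]
 [199 200 199 199 199 196 199 196 194]
 [196 196 197 199 198 197 196 195 196]]
scene
[[159 178 167 114  95 157 179 179 181]
 [132 167 169 116  95 160 178 178 182]
 [149 171 187 130  94 165 183 182 182]
 [146 170 188 131  91 164 187 185 185]
 [158 146 173 140 118 172 187 184 187]
 [166 139 170 154 128 170 185 186 187]
 [170 155 137 130 143 177 185 186 185]
 [170 161 150 173 186 188 186 187 188]
 [167 166 146 171 189 190 189 188 189]
 [157 170 158 148 175 189 189 188 188]]
side 0 (np.float64(47.88408236904539), -1, 3) [0.5606 0.    ] 0.072 -88.7
side 5 (np.float64(52.419636697667066), -2, 3) [0.6295 0.0558] 0.0723 -12.9
scene 0 (np.float64(41.65478758272881), 1, 4) [0.5626 0.001 ] 0.071 -87.1
scene 5 (np.float64(40.54970676277283), 0, 4) [0.6315 0.0568] 0.0741 -11.8
```

The tip measured on image 0 (side row ≈220.3, scene row ≈194.5) gives the needle at about (0.627–0.631, 0.057). The tin rim fits at (0.630–0.632, 0.056), so the offset is about 3 mm or less. The robot is clear, so I'm handing in.

```bash
python3 -c "
from h import *
s=status.sense(); print(s['clock'],s['tool_pos'],np.abs(s['joint_velocities']).max()); print(job.job_done())"
```

```text
6.725 [0.49848318 0.18778851 0.25195145] 0.005123562938174445
the job is handed in; nothing more can be done
None
```

I turned the table about 73° counterclockwise by pushing one spoke. The middle of the open tin stands about 3 mm or less from under the needle point by my image measurements (10 mm allowed). The robot is clear and the job is handed in; no verdict came back.

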